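# Unstack a power-entry kit onto its nests and pin fixture

## Robot

A 7-joint arm with a two-finger parallel gripper is mounted at the origin on a cart in front of the work surface, level with it; the furniture and walls round the work are solid. World frame = base frame: x ahead of the robot, y to its left, z up, the work surface at z = 0. Lengths are in m, angles in degrees, forces in N, time in s.
With the tool pointing down it reaches from about 0.425 to 0.875 m from the base axis. Payload 4.7 kg.
Tool frame: the origin (TCP) lies midway between the tips of the shut fingers; the grasp point (between the pads) lies 19 mm behind it; z points along the fingers, y is the line along which they close (so a half turn about z gives the same grasp; the last joint's range is limited). The gripper opens to 87 mm and grips with 3 to 60 N. Pads are 19 mm wide; open, the fingers measure 117 mm over their backs; the gripper's body (75 mm by 190 mm) begins 51 mm behind the grasp point.
Start: joints at [68.531, 18.392, -4.016, 83.108, 1.295, 78.541, -3.26], TCP at [0.246, -0.602, 0.223] pointing down, gripper open.
Joint ranges: [-163.93, 163.93], [-17.29, 119.83], [-79.2, 71.16], [3.27, 140.29], [-89.18, 269.18], [5.43, 117.66], [-154.24, 154.24]. Speed limits (degrees/s): [147.25, 147.25, 180, 180, 180, 180, 180].

## Interface

Orientations are given as [roll, pitch, yaw] about the fixed x, y, z axes, in that order (R = Rz(yaw) Ry(pitch) Rx(roll)).
In Python, from cell import env, viewer, boxes_of, masks_of gives the robot as it stands. The module is installed in compiled form; this text tells all that it offers.
- The arm moves only by the tool apply_moves, never from a script. Its argument "moves" is a list of rows, each a list of 7 numbers: the shift along the tool's x, y, z scaled (see below), then the turn, a rotation vector about the tool's x, y, z scaled (see below), then the opening, from 0 (shut) to 1 (fully open). A call has 1 to 20 rows; each row is the pose to reach, as a shift and turn from the pose commanded when the call began, along the tool's axes at that moment; what a row does not reach only later rows make up. The controller multiplies each number of a shift by 0.2 m and each number of a turn by 1.5 rad. A row lasts 1/10 s, in which the tool goes at most 50 mm and 8.59 degrees, less where a joint would pass 70% of its speed; a pose out of reach is approached as far as the arm can. A call with a number of a shift or a turn outside -1 to 1 is refused whole. A call with a gripper value outside its range is refused whole. The fingers move at their own pace and stop on an object; "grip_force" is the grip in N (left out, the last holds). Time passes only in rows, so rows that repeat a pose let the fingers close. It gives the time, the measured TCP pose, the force, the opening and the grip force at its end, in the units of the state.
- env.get_obs(): the state, without advancing time (a new reading comes with each control period).
- viewer.read_camera(name): name is "side" or "top" or "wrist"; returns the picture (480x640x3 uint8, red, green, blue); there is no depth.
- viewer.get_calibration(name): a dict with "fov_y" (degrees; the focal length in pixels is half the picture's height over the tangent of half this angle, whatever the lens; pixels are square), "cx", "cy" (the principal point, pixels), "k1" (the pictures are not rectified: a ray, as slopes to the right and down, at radius r is drawn at 1 + k1 r^2 times it, then the intrinsics apply), "position" and "orientation" of the camera in the world. Camera axes: x right, y up, looking along -z (the intrinsics and any distortion apply to the point x, -y, -z); pixel columns grow to the right and rows downward; lengths in m; the calibration is good to about 2 mm. A picture is of the moment at which its call begins: read the wrist's pose just before it. get_calibration takes no time and is no camera call; for the wrist camera it gives the pose at the moment of the call.
- env.sign_off(): hands the job in; it is judged then, once.
Trained networks look in the newest picture that a camera, given by its name, has taken for a name from the list of things; names that differ only in an ending like _2 or _b are one class to them, and where a whole thing is asked for, a point or a joint stands for the part that bears it (a point fixed in the world has none). Each returns a list of dicts, best first, with "conf" (0 to 1); they miss things now and then, are a little off and sometimes report something else, mostly with a low value. They report only what shows in the picture. A call takes as long as a camera call. They do not tell look-alikes from the thing itself.
- boxes_of(camera, target): "location" ([column, row] in pixels, amid what is visible of it).
- masks_of(camera, target): "pixels" (480x640 bool, what is visible of it) and "location" ([column, row] in pixels, amid what is visible of it).
The state is a dict: "time_s": time; "qpos": joint angles; "joint_velocities": joint speeds; "effort": joint torques, N m; "tool_pos": TCP position; "tool_rot": TCP orientation; "force": force on the tool from outside, world axes, zero at the start; "wrist_torque": the same for the moment, N m; "grip_width": finger opening in m; "grasp_force": force on a finger pad.
Only numpy, scipy, OpenCV 4.12 (cv2) and the standard library are available. Lean on these libraries where they do the work, as an engineer would, in place of code of your own. Each camera call takes 0.05 s, during which the arm holds its last target. There are 200 camera calls.

## Task

The power-entry kit stands in one stack: from the top the mains inlet, the line filter, the finned heat sink and the base plate. Take it apart and lay it out for assembly: put each of the first three flat inside the rim of its own nest (the inlet in the smallest nest, the filter in the middle one, the heat sink in the largest), long side along long side, and lower the base plate onto the two locating pins of the fixture until it lies flat on the fixture's rests. Leave the multimeter and the screw bin where they are.

Things in the scene. Friction and masses are not known exactly. Their poses are not given: they have to be found in the camera images.
- mains_inlet: Top of the stack. Black mains inlet lying on its bezel with metal tags up: bezel 34 x 58 mm and 4 mm thick, above it the body 28 (x) x 46 (y) mm reaching to 28 mm, tags to 37 mm. Origin: centre of the underside; z up, y along the long side. Grip the body across x (28 mm). About 35 g.
- line_filter: Second in the stack, under the inlet. Bright steel can 42 (x) x 62 (y) x 26 mm high, with a thin mounting ear at the foot of each y end (76 mm over the ears, ears 24 mm wide, 2.5 mm thick) and small brass tabs on both ends. Origin: centre of the underside; z up, y along the long side. Grip across x (42 mm). About 120 g.
- heat_sink: Third in the stack, under the filter. Dark finned heat sink 50 (x) x 96 (y) x 24 mm high, fins upright along y. Origin: centre of the underside; z up, y along the long side. Grip across x (50 mm). About 160 g.
- base_plate: Bottom of the stack. Aluminium plate 60 (x) x 140 (y) x 8 mm with two through holes of 12 mm at y = -58 and +58 mm; fits the pins either way round. Origin: centre of the underside; z up. It lies on a fixed black block 40 (x) x 90 (y) x 20 mm, its sides overhanging by about 10 mm. Grip across x (60 mm) at the middle. About 180 g.
- inlet_nest: Fixed shallow grey plastic nest, long side along y: floor 50 (x) x 74 (y) mm inside, 6 mm above the bench; rim 5 mm thick, its top 10 mm above the bench; on the floor one plain flat dark pad, a lug at each end. Origin: centre of the underside, on the bench. For the mains inlet; the smallest of three such nests.
- filter_nest: Fixed shallow grey plastic nest, long side along y: floor 58 (x) x 92 (y) mm inside, 6 mm above the bench; rim 5 mm thick, its top 10 mm above the bench; on the floor a flat dark pad in the outline of can and ears, a lug at each end. Origin: centre of the underside, on the bench. For the line filter; the middle one of three such nests.
- sink_nest: Fixed shallow grey plastic nest, long side along y: floor 66 (x) x 112 (y) mm inside, 6 mm above the bench; rim 5 mm thick, its top 10 mm above the bench; on the floor five flat dark strips, a lug at each end. Origin: centre of the underside, on the bench. For the heat sink; the largest of three such nests.
- pin_fixture: Fixed steel fixture: foot 56 (x) x 164 (y) x 10 mm, two rest blocks 42 x 32 mm, tops at z = 23 mm, centred at y = -58 and +58 mm. On each a pin 9 mm across, straight for 9 mm, then tapering over 8 mm to a 3 mm tip (z = 40 mm): round at -y, diamond at +y. The plate lies on the rests. Origin: centre of underside, on the bench.
- multimeter: Bystander, loose: yellow multimeter lying on its back, 140 x 72 x 43 mm. Origin: centre of the underside. Leave it alone.
- screw_bin: Bystander, loose: small black open bin of screws, 100 x 68 x 45 mm. Origin: centre of the underside. Leave it alone.
Mind the look-alikes: they are no part of the job. What is shaped like the inlet_nest but blue is not meant.

How it is judged:
By the outcome, as a careful person would: the job done as asked, in the order asked, and still so for the second after the job is handed in, with the robot touching nothing.
It also fails if it takes over 104 s, if anything falls off the work surface, if the arm or the gripper's body presses on something with over 40 N, if the wrist force passes 120 N, or if a joint passes its speed limit or range.

## Working session

There is one attempt and no reset: what is moved stays moved. The work goes in short steps, Python scripts to look and compute and a tool call to move; the robot and the scene stay as the last step left them, time stands still between calls to the robot, and variables do not carry over. Pictures are saved under pics/ and viewed, at most 14 in all, crops included, and the job is handed in when it is done.

Besides the shell and the picture viewer there is one more tool, called after "Call:" as a command line: name --pt "numbers of a row" for each row, then --argument value for the rest. apply_moves: Moves the arm, as the interface text tells. Shifts and turns lie within -1 to 1; 1 stands for 0.2 m of shift or 1.5 rad of turn. Its arguments: {"type":"object","properties":{"moves":{"type":"array","items":{"type":"array","items":{"type":"number","minimum":-1,"maximum":1}}},"grip_force":{"type":"number"}},"required":["moves"]}

```bash
mkdir -p pics; cat > h.py <<'E'
import numpy as np, cv2
from cell import env, viewer, boxes_of, masks_of
from scipy.spatial.transform import Rotation as R
def snap(c,f=None):
    cal=viewer.get_calibration(c); im=viewer.read_camera(c)
    if f: cv2.imwrite('pics/'+f,im[:,:,::-1])
    return cal,im
def Rc(cal):
    o=np.array(cal['orientation'],float)
    return o if o.shape==(3,3) else R.from_euler('xyz',o,degrees=True).as_matrix()
def ray(cal,p):
    f=240/np.tan(np.radians(cal['fov_y']/2))
    u=(np.array(p,float)-[cal['cx'],cal['cy']])/f
    s=u.copy()
    for _ in range(20): s=u/(1+cal['k1']*(s@s))
    d=Rc(cal)@np.array([s[0],-s[1],-1]); return np.array(cal['position']),d
def at_z(cal,p,z):
    o,d=ray(cal,p); return o+d*(z-o[2])/d[2]
def proj(cal,P):
    f=240/np.tan(np.radians(cal['fov_y']/2))
    q=(np.array(P,float)-cal['position'])@Rc(cal)
    s=np.array([q[0],-q[1]])/-q[2]; s=s*(1+cal['k1']*(s@s)); return s*f+[cal['cx'],cal['cy']]
def tri(l):
    A=np.zeros((3,3));b=np.zeros(3)
    for cal,p in l:
        o,d=ray(cal,p);d=d/np.linalg.norm(d);M=np.eye(3)-np.outer(d,d);A+=M;b+=M@o
    return np.linalg.solve(A,b)
def move(target,rpy=None):
    "tool-axis shift/turn from present pose to target (scaled)"
    s=env.get_obs();T=R.from_euler('xyz',s['tool_rot'],degrees=True)
    d=T.inv().apply(np.array(target)-s['tool_pos'])/0.2
    w=np.zeros(3) if rpy is None else (T.inv()*R.from_euler('xyz',rpy,degrees=True)).as_rotvec()/1.5
    return d.round(3),w.round(3)
E
python3 - <<'E'
from h import *
s=env.get_obs();print(s)
for c in('side','top','wrist'):
    cal,im=snap(c,c+'0.png');print(c,cal)
    if c!='wrist':
        for n in 'mains_inlet line_filter heat_sink base_plate inlet_nest filter_nest sink_nest pin_fixture multimeter screw_bin'.split():
            print(n,[(np.round(b['location']).tolist(),round(b['conf'],2)) for b in boxes_of(c,n)[:3]])
E
```

```text
{'time_s': 0.0, 'qpos': array([68.53245239, 18.43859264, -4.01590913, 83.17471223,  1.29425128,
       78.54205956, -3.26226667]), 'joint_velocities': array([-0.03075014, -0.0238248 ,  0.07742272,  0.15439627, -0.0802177 ,
        0.03948543,  0.01124205]), 'effort': array([-8.13379120e-04, -4.91292214e+01, -4.04678872e-01, -3.12529600e+01,
       -6.41090423e-02,  4.36675921e-02,  1.73954695e-04]), 'tool_pos': array([ 0.24613612, -0.60098883,  0.22146853]), 'tool_rot': array([-1.79889841e+02,  4.98492047e-03,  2.22752401e+01]), 'force': array([-0.10081151, -0.15730784,  0.01516192]), 'wrist_torque': array([-0.04666939, -0.02826614,  0.01963415]), 'grasp_force': 0.0, 'grip_width': 0.08705690794421105}
side {'fov_y': 47.263126517327564, 'cx': 316.6707592602886, 'cy': 240.04022145578645, 'k1': 0.057443065672684084, 'position': array([-0.35957273,  0.06309523,  1.25039484]), 'orientation': array([ 37.78986327,   0.34693804, -95.90291277])}
mains_inlet [([362.0, 220.0], 0.73)]
line_filter [([364.0, 228.0], 0.63)]
heat_sink [([357.0, 236.0], 0.7)]
base_plate [([356.0, 240.0], 0.54)]
inlet
[... 429 characters left out ...]
  4.90981468,  -0.56549724, -91.59853515])}
mains_inlet [([371.0, 221.0], 0.64)]
line_filter [([355.0, 229.0], 0.76)]
heat_sink [([353.0, 230.0], 0.83)]
base_plate [([370.0, 231.0], 0.63)]
inlet_nest [([246.0, 281.0], 0.88), ([188.0, 285.0], 0.55)]
filter_nest [([306.0, 282.0], 0.73)]
sink_nest [([251.0, 229.0], 0.74)]
pin_fixture [([417.0, 269.0], 0.9)]
multimeter [([154.0, 198.0], 0.71), ([352.0, 226.0], 0.31)]
screw_bin [([449.0, 198.0], 0.79)]
wrist {'fov_y': 67.53923771195632, 'cx': 316.77158057915074, 'cy': 236.9081317037391, 'k1': -0.04074557776531966, 'position': array([ 0.31125046, -0.57505771,  0.3853005 ]), 'orientation': array([-1.49222469e+01,  6.11320760e-02, -6.77435185e+01])}
```

```bash
python3 - <<'E'
import cv2
a=cv2.imread('pics/top0.png');cv2.imwrite('pics/top0c.png',cv2.resize(a[140:340,120:500],None,fx=2.1,fy=2.1,interpolation=2))
a=cv2.imread('pics/side0.png');cv2.imwrite('pics/side0c.png',cv2.resize(a[140:340,120:500],None,fx=2.1,fy=2.1,interpolation=2))
E
```

```text
(no output)
```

View pics/top0c.png

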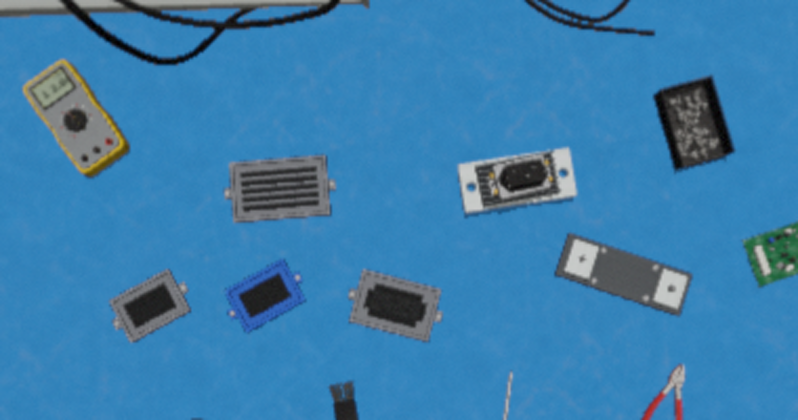

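View pics/side0c.png

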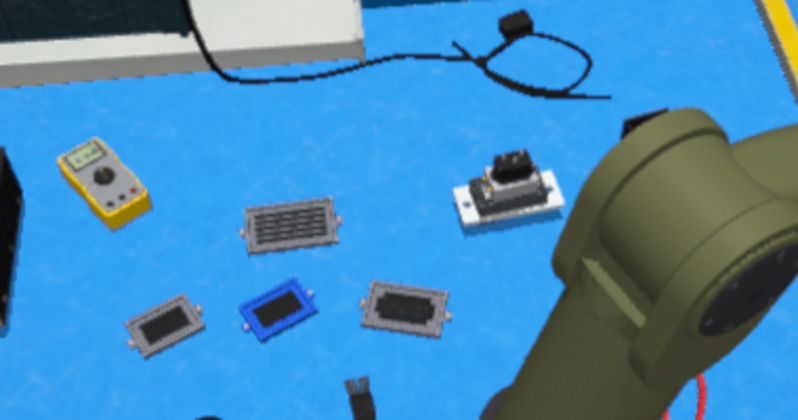

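The top crop shows the grey inlet nest at about (191,285), its blue look-alike at (246,281), the sink nest at (253,229), the filter nest at (308,285), the stack at (366,227) and the fixture at (417,270). The side view agrees, except that the arm hides the fixture. Next I compute coarse poses.

```bash
cat >> h.py <<'E'
def pose(cal,mask,z):
    "centre, yaw(deg, long axis = y), size by min area rect of mask on plane z"
    c=max(cv2.findContours(mask.astype(np.uint8),cv2.RETR_EXTERNAL,cv2.CHAIN_APPROX_NONE)[0],key=cv2.contourArea)
    P=np.array([at_z(cal,p[0],z)[:2] for p in c])
    (cx,cy),(w,h),a=cv2.minAreaRect((P*1000).astype(np.float32))
    if w>h: a+=90; w,h=h,w
    # long axis direction = a+90 when w<=h
    yaw=(a+90)%180-90
    return np.round([cx,cy],1),round(yaw,1),np.round([w,h],1)
E
python3 - <<'E'
from h import *
cal,im=snap('top')
for n,z in dict(mains_inlet=.1,line_filter=.078,heat_sink=.052,base_plate=.028,inlet_nest=.01,filter_nest=.01,sink_nest=.01,pin_fixture=.02,multimeter=.04,screw_bin=.045).items():
    for m in masks_of('top',n)[:2]: print(n,round(m['conf'],2),np.round(m['location']),pose(cal,m['pixels'],z))
E
```

```text
mains_inlet 0.85 [369. 222.] (array([ 591.4, -157.3]), -1.5, array([35. , 54.8]))
line_filter 0.77 [356. 230.] (array([ 590.6, -154.2]), 11.0, array([44.8, 77.1]))
heat_sink 0.59 [353. 223.] (array([ 587.6, -116.6]), -79.5, array([24.8, 53.6]))
base_plate 0.75 [382. 228.] (array([ 597.4, -183. ]), 7.2, array([59.8, 88.4]))
inlet_nest 0.83 [191. 285.] (array([451.4, 303.1]), 25.2, array([59.7, 94.8]))
inlet_nest 0.77 [244. 279.] (array([460.3, 160.7]), 29.6, array([ 62.4, 100.2]))
filter_nest 0.63 [307. 285.] (array([ 4.441e+02, -4.000e-01]), -16.1, array([ 70.7, 116.5]))
sink_nest 0.8 [251. 229.] (array([594.6, 139.1]), 3.2, array([ 78.2, 137.6]))
pin_fixture 0.89 [415. 270.] (array([ 473.4, -285.3]), -19.6, array([ 58.3, 163.4]))
pin_fixture 0.53 [155. 196.] (array([688.2, 390. ]), -55.1, array([ 74.8, 148.2]))
multimeter 0.68 [158. 198.] (array([685.5, 387.1]), -55.1, array([ 71. , 143.6]))
screw_bin 0.97 [449. 199.] (array([ 657.1, -375.2]), -76.2, array([ 82.5, 103.3]))
```

```bash
cat >> h.py <<'E'
def plan(target,yaw):
    "print successive calls (shift3, turn3), each within the scale, from the present pose"
    s=env.get_obs();p=np.array(s['tool_pos']);T=R.from_euler('xyz',s['tool_rot'],degrees=True)
    G=R.from_euler('xyz',[180,0,yaw],degrees=True);t=np.array(target,float)
    first=True
    while first or np.linalg.norm(t-p)>1e-3:
        d=T.inv().apply(t-p)/.2; k=min(1,.99/max(abs(d).max(),1e-9))
        w=(T.inv()*G).as_rotvec()/1.5 if first else np.zeros(3)
        n=max(np.linalg.norm(d*k*.2)/.05,np.degrees(np.linalg.norm(w*1.5))/8.59)
        print((d*k).round(3).tolist(),w.round(3).tolist(),'rows>=%.1f'%n)
        p=p+T.apply(d*k*.2)
        if first:T=G
        first=False
E
python3 -c "
from h import *
plan([.59,-.155,.235],99)"
```

```text
[0.99, -0.575, -0.025] [0.0, 0.0, -0.893] rows>=8.9
[0.937, 0.99, -0.03] [0.0, 0.0, 0.0] rows>=5.5
[0.213, 0.225, -0.007] [0.0, 0.0, 0.0] rows>=1.2
```

Call:
apply_moves --pt "0.99 -0.575 -0.025 0 0 -0.893 1" --pt "0.99 -0.575 -0.025 0 0 -0.893 1" --pt "0.99 -0.575 -0.025 0 0 -0.893 1" --pt "0.99 -0.575 -0.025 0 0 -0.893 1" --pt "0.99 -0.575 -0.025 0 0 -0.893 1" --pt "0.99 -0.575 -0.025 0 0 -0.893 1" --pt "0.99 -0.575 -0.025 0 0 -0.893 1" --pt "0.99 -0.575 -0.025 0 0 -0.893 1" --pt "0.99 -0.575 -0.025 0 0 -0.893 1" --pt "0.99 -0.575 -0.025 0 0 -0.893 1"

```text
time_s: 2.7
tool_pos: [0.386, -0.42, 0.2277]
tool_rot: [180.0, 0.0, 99.0]
force: [0.2, 0.9, 0.2]
grip_width: 0.0871
grasp_force: 0.0
```

Call:
apply_moves --pt "0.937 0.99 -0.03 0 0 0 1" --pt "0.937 0.99 -0.03 0 0 0 1" --pt "0.937 0.99 -0.03 0 0 0 1" --pt "0.937 0.99 -0.03 0 0 0 1" --pt "0.937 0.99 -0.03 0 0 0 1" --pt "0.937 0.99 -0.03 0 0 0 1"

```text
time_s: 3.3
tool_pos: [0.555, -0.1979, 0.2341]
tool_rot: [179.9, -0.1, 99.2]
force: [0.7, -0.9, -0.1]
grip_width: 0.087
grasp_force: 0.0
```

Call:
apply_moves --pt "0.213 0.225 -0.007 0 0 0 1" --pt "0.213 0.225 -0.007 0 0 0 1" --pt "0.213 0.225 -0.007 0 0 0 1" --pt "0.213 0.225 -0.007 0 0 0 1"

```text
time_s: 3.7
tool_pos: [0.5893, -0.1561, 0.2347]
tool_rot: [-179.9, 0.1, 98.9]
force: [-0.4, -0.6, -0.6]
grip_width: 0.0871
grasp_force: 0.0
```

```bash
python3 - <<'E'
from h import *
s=env.get_obs();print(s['time_s'],s['tool_pos'],s['tool_rot'])
cal,im=snap('wrist','w1.png');print(cal['position'],cal['orientation'])
for n,z in dict(mains_inlet=.1,line_filter=.078,heat_sink=.052,base_plate=.028).items():
    for m in masks_of('wrist',n)[:1]: print(n,round(m['conf'],2),np.round(m['location']),pose(cal,m['pixels'],z))
E
```

```text
3.7 [ 0.58933607 -0.15612845  0.23470585] [-1.79936575e+02  5.55525992e-02  9.88820192e+01]
[ 0.57846025 -0.08670248  0.39734077] [-14.92211482   0.0655734    8.86149051]
line_filter 0.97 [318. 189.] (array([ 592. , -150.6]), 12.4, array([42.2, 70.8]))
heat_sink 0.77 [331. 178.] (array([ 593.1, -145.6]), 8.6, array([49.6, 79.8]))
base_plate 0.94 [323. 162.] (array([ 593.1, -131.9]), 8.1, array([58.5, 91.6]))
```

View pics/w1.png

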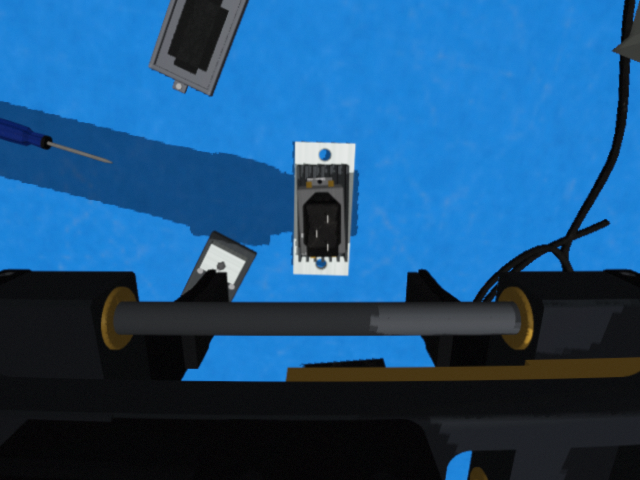

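The wrist view shows the whole stack: the plate's holes at about (325,155) and (321,264), and the inlet near (321,215). I'll take a second, lower view for triangulation.

Call:
apply_moves --pt "-0.2 0 0.25 0 0 0 1" --pt "-0.2 0 0.25 0 0 0 1" --pt "-0.2 0 0.25 0 0 0 1" --pt "-0.2 0 0.25 0 0 0 1"

```text
time_s: 4.35
tool_pos: [0.5963, -0.1936, 0.1855]
tool_rot: [180.0, -0.1, 99.0]
force: [-1.2, -0.1, 0.6]
grip_width: 0.0871
grasp_force: 0.0
```

```bash
python3 - <<'E'
from h import *
import json
s=env.get_obs();print(s['time_s'],s['tool_pos'],s['tool_rot'])
cal,im=snap('wrist','w2.png');print({k:np.array(v).tolist() for k,v in cal.items()})
for n,z in dict(mains_inlet=.106,line_filter=.078,heat_sink=.052,base_plate=.028).items():
    for m in masks_of('wrist',n)[:1]:
        y,x=np.where(m['pixels']); print(n,round(m['conf'],2),np.round(m['location']),pose(cal,m['pixels'],z),x.min(),x.max(),y.min(),y.max())
a=cv2.imread('pics/w1.png')[135:285,260:390];b=im[:,:,::-1][90:330,240:410]
a=cv2.resize(a,None,fx=4,fy=4,interpolation=cv2.INTER_CUBIC)[:600,:380+140];
b=cv2.resize(b,None,fx=2.5,fy=2.5,interpolation=cv2.INTER_CUBIC)
c=np.zeros((600,800,3),np.uint8);c[:600,:370]=a[:,60:430];c[:600,375:800]=b;cv2.imwrite('pics/w12.png',c)
E
```

```text
4.35 [ 0.59625697 -0.19364955  0.1855083 ] [ 1.79983786e+02 -6.13569520e-02  9.89927767e+01]
{'fov_y': 67.53923771195632, 'cx': 316.77158057915074, 'cy': 236.9081317037391, 'k1': -0.04074557776531966, 'position': [0.5850706635917058, -0.12459833553786917, 0.3482899493354049], 'orientation': [-14.805078822911094, -0.01275136005727467, 8.973717026798024]}
mains_inlet 0.81 [319. 187.] (array([ 592.7, -154. ]), 10.1, array([32.3, 52.2])) 297 345 149 226
line_filter 0.63 [312. 152.] (array([ 592. , -152.4]), 11.8, array([42.5, 67.2])) 291 349 135 231
heat_sink 0.83 [324. 134.] (array([ 590.9, -130.6]), -81.0, array([46.4, 49.2])) 292 353 121 236
base_plate 0.76 [320. 119.] (array([ 590.8, -126.6]), 7.4, array([61.1, 82.5])) 287 360 95 255
```

View pics/w12.png

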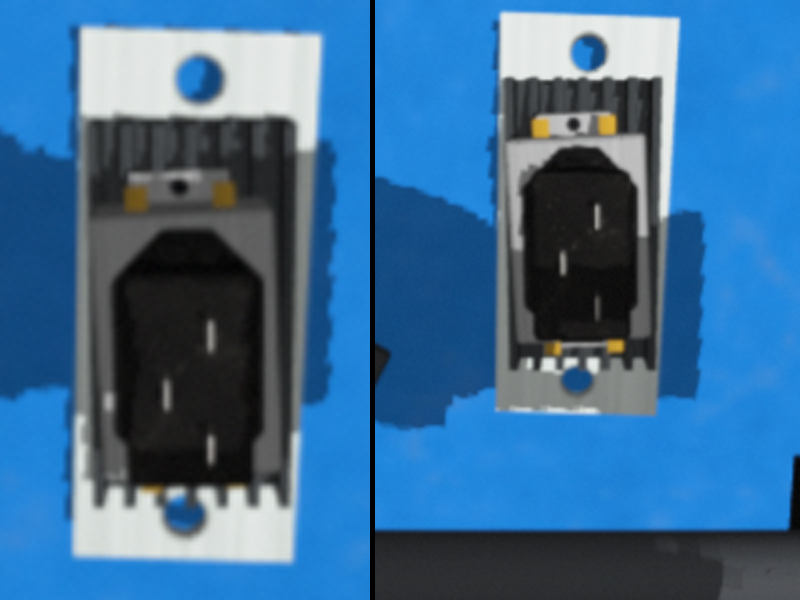

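The crops show, from left to right, the same four layers in both views. The plate corners, holes, can corners and the inlet's three tags are all readable, so I triangulate them.

```bash
python3 - <<'E'
from h import *
c2=viewer.get_calibration('wrist')
c1=dict(c2,position=np.array([0.57846025,-0.08670248,0.39734077]),orientation=np.array([-14.92211482,0.0655734,8.86149051]))
L=lambda p:(275+p[0]/4-.4,135+p[1]/4-.4); Q=lambda p:(240+(p[0]-375)/2.5-.3,90+p[1]/2.5-.3)
F=dict(pTL=[(80,27),(500,12)],pTR=[(323,35),(679,17)],pBL=[(73,555),(496,412)],pBR=[(293,562),(656,415)],h1=[(199,79),(588,51)],h2=[(184,515),(577,381)],
cTL=[(88,210),(507,137)],cTR=[(273,210),(643,133)],t1=[(211,337),(597,216)],t2=[(167,395),(563,263)],t3=[(211,450),(597,307)],sTL=[(86,118),(503,78)],sTR=[(295,120),(661,78)],sBR=[(290,505),(654,368)])
zz=dict(p=.028,h=.028,c=.078,t=.115,s=.052)
for k,(a,b) in F.items():
    z=zz[k[0]];print(k,tri([(c1,L(a)),(c2,Q(b))]).round(4),'at z',z,at_z(c1,L(a),z)[:2].round(4),at_z(c2,Q(b),z)[:2].round(4))
E
```

```text
pTL [ 0.5569 -0.0898  0.031 ] at z 0.028 [ 0.5562 -0.09  ] [ 0.5573 -0.0894]
pTR [ 0.6158 -0.0826  0.0374] at z 0.028 [ 0.6164 -0.0825] [ 0.6171 -0.0814]
pBL [ 0.5742 -0.2358  0.0092] at z 0.028 [ 0.5737 -0.2289] [ 0.5755 -0.2294]
pBR [ 0.6326 -0.2177  0.0389] at z 0.028 [ 0.6336 -0.2216] [ 0.635  -0.2211]
h1 [ 0.5879 -0.0977  0.0343] at z 0.028 [ 0.5875 -0.098 ] [ 0.5886 -0.0971]
h2 [ 0.6028 -0.2131  0.0266] at z 0.028 [ 0.6019 -0.2128] [ 0.6036 -0.2127]
cTL [ 0.5671 -0.1291  0.0706] at z 0.078 [ 0.5664 -0.1283] [ 0.5686 -0.1288]
cTR [ 0.6069 -0.1214  0.0833] at z 0.078 [ 0.6071 -0.122 ] [ 0.6077 -0.1213]
t1 [ 0.5959 -0.1436  0.1213] at z 0.115 [ 0.5958 -0.1449] [ 0.5966 -0.1441]
t2 [ 0.5893 -0.157   0.1194] at z 0.115 [ 0.5889 -0.1582] [ 0.5899 -0.1575]
t3 [ 0.5998 -0.1668  0.1202] at z 0.115 [ 0.5996 -0.1683] [ 0.6006 -0.1677]
sTL [ 0.5618 -0.111   0.0399] at z 0.052 [ 0.5619 -0.1103] [ 0.5631 -0.1114]
sTR [ 0.612  -0.1032  0.0485] at z 0.052 [ 0.6109 -0.1031] [ 0.6125 -0.1035]
sBR [ 0.626  -0.1956  0.059 ] at z 0.052 [ 0.6265 -0.1978] [ 0.6275 -0.1973]
```

```bash
python3 -c "
from h import *
print(move([.594,-.157,.1855],[180,0,99.2]),move([.594,-.157,.086]))"
```

```text
(array([0.181, 0.014, 0.004]), array([ 0.001,  0.001, -0.001])) (array([0.182, 0.013, 0.501]), array([0., 0., 0.]))
```

Call:
apply_moves --pt "0.182 0.013 0 0 0 0 1" --pt "0.182 0.013 0.1 0 0 0 1" --pt "0.182 0.013 0.3 0 0 0 1" --pt "0.182 0.013 0.45 0 0 0 1" --pt "0.182 0.013 0.5 0 0 0 1" --pt "0.182 0.013 0.5 0 0 0 0.3" --pt "0.182 0.013 0.5 0 0 0 0" --pt "0.182 0.013 0.5 0 0 0 0" --pt "0.182 0.013 0.5 0 0 0 0" --pt "0.182 0.013 0.5 0 0 0 0" --pt "0.182 0.013 0.5 0 0 0 0" --pt "0.182 0.013 0.5 0 0 0 0" --pt "0.182 0.013 0.5 0 0 0 0" --grip_force 15

```text
time_s: 5.9
tool_pos: [0.5931, -0.158, 0.085]
tool_rot: [180.0, 0.0, 99.0]
force: [0.2, 0.4, -0.0]
grip_width: 0.0309
grasp_force: 0.0
```

Call:
apply_moves --pt "0 0 0 0 0 0 0" --pt "0 0 0 0 0 0 0" --pt "0 0 0 0 0 0 0"

```text
time_s: 6.2
tool_pos: [0.5931, -0.1579, 0.085]
tool_rot: [180.0, 0.0, 99.0]
force: [0.2, 0.1, 0.4]
grip_width: 0.0269
grasp_force: 15.0
```

```bash
python3 -c "
from h import *
plan([.5931,-.158,.2],99.0);print()
plan([.505,.12,.22],105)"
```

```text
[-0.0, 0.0, -0.575] [0.0, 0.0, 0.0] rows>=2.3

[0.99, -0.149, -0.464] [0.0, 0.0, -0.07] rows>=4.4
[0.456, -0.021, -0.211] [0.0, 0.0, 0.0] rows>=2.0
```

Call:
apply_moves --pt "0 0 -0.05 0 0 0 0" --pt "0 0 -0.15 0 0 0 0" --pt "0 0 -0.35 0 0 0 0" --pt "0.2 0 -0.55 0 0 0 0" --pt "0.4 -0.05 -0.675 0 0 -0.03 0" --pt "0.65 -0.1 -0.675 0 0 -0.07 0" --pt "0.9 -0.149 -0.675 0 0 -0.07 0" --pt "0.99 -0.149 -0.675 0 0 -0.07 0"

```text
time_s: 7.0
tool_pos: [0.5308, 0.0385, 0.2215]
tool_rot: [179.9, 0.0, 105.4]
force: [-0.1, 1.2, -0.1]
grip_width: 0.0276
grasp_force: 15.0
```

Call:
apply_moves --pt "0.2 -0.021 0 0 0 0 0" --pt "0.4 -0.021 0 0 0 0 0" --pt "0.456 -0.021 0 0 0 0 0" --pt "0.456 -0.021 0 0 0 0 0" --pt "0.456 -0.021 0 0 0 0 0"

```text
time_s: 7.5
tool_pos: [0.5053, 0.1186, 0.2202]
tool_rot: [180.0, 0.1, 105.0]
force: [0.4, -0.5, 0.3]
grip_width: 0.027
grasp_force: 15.0
```

```bash
cat >> h.py <<'E'
def nests(cal,names,cam='wrist'):
    for n,z in names.items():
        for m in masks_of(cam,n)[:3]: print(n,round(m['conf'],2),np.round(m['location']),pose(cal,m['pixels'],z))
E
python3 - <<'E'
from h import *
s=env.get_obs();print(s['time_s'],s['tool_pos'],s['tool_rot'],s['grip_width'])
cal,im=snap('wrist','w3.png')
nests(cal,dict(inlet_nest=.01,filter_nest=.01,sink_nest=.01))
E
```

```text
7.5 [0.50530656 0.11858586 0.22018998] [1.79989044e+02 7.13448268e-02 1.04983810e+02] 0.026988829227370403
inlet_nest 0.78 [287. 154.] (array([460.7, 163.2]), 26.2, array([ 61.2, 100.9]))
filter_nest 0.57 [250. 265.] (array([447.6,  38. ]), 61.8, array([53.8, 57.9]))
sink_nest 0.73 [404. 205.] (array([593.5, 142.4]), 3.1, array([ 77.6, 136.8]))
sink_nest 0.43 [314. 275.] (array([521.3,  59. ]), 15.0, array([77. , 84.9]))
```

View pics/w3.png

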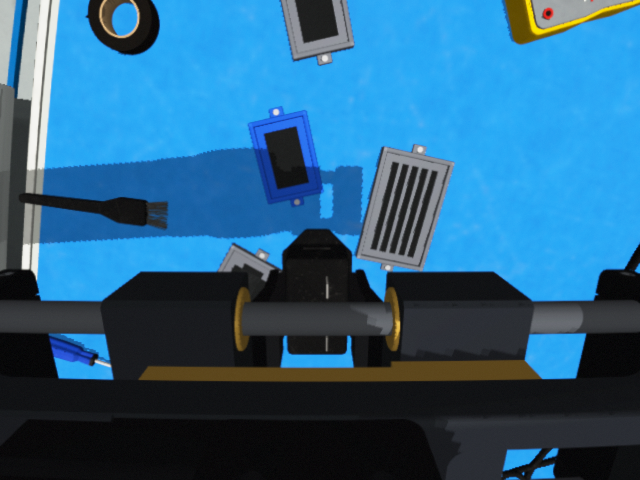

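The inlet is held level. The picture shows the sink nest at (405,208), the blue look-alike at (285,157), and the true inlet nest cut off at the top (320,20). I'll move on for a full view of the nest.

```bash
python3 -c "
from h import *
plan([.475,.235,.19],115.5)"
```

```text
[0.603, 0.003, 0.149] [-0.0, 0.0, -0.124] rows>=2.5
```

Call:
apply_moves --pt "0.2 0.003 0.05 0 0 -0.04 0" --pt "0.4 0.003 0.1 0 0 -0.09 0" --pt "0.603 0.003 0.149 0 0 -0.124 0" --pt "0.603 0.003 0.149 0 0 -0.124 0" --pt "0.603 0.003 0.149 0 0 -0.124 0"

```text
time_s: 8.2
tool_pos: [0.4739, 0.2367, 0.1898]
tool_rot: [-179.9, -0.0, 115.8]
force: [0.4, -1.9, 0.1]
grip_width: 0.0268
grasp_force: 15.0
```

```bash
cat >> h.py <<'E'
def pad(cal,im,guess,z,r=.03,thr=60):
    "pose of the dark pad near guess (x,y) on plane z"
    u=proj(cal,[guess[0],guess[1],z]).round().astype(int)
    m=(im.max(2)<thr).astype(np.uint8);m=cv2.morphologyEx(m,cv2.MORPH_CLOSE,np.ones((3,3)))
    n,l,st,ce=cv2.connectedComponentsWithStats(m)
    k=l[u[1],u[0]]
    return pose(cal,l==k,z) if k else None
E
python3 - <<'E'
from h import *
s=env.get_obs();print(s['time_s'],s['tool_pos'],s['tool_rot'],s['grip_width'])
cal,im=snap('wrist','w4.png');print({k:np.array(v).tolist() for k,v in cal.items() if k in('position','orientation')})
nests(cal,dict(inlet_nest=.01))
print(pad(cal,im,(.4514,.303),.007))
u=proj(cal,[.4514,.303,.01]).round().astype(int);print(u,im[u[1],u[0]])
c=im[max(u[1]-75,0):u[1]+75,u[0]-90:u[0]+90,::-1];cv2.imwrite('pics/w4c.png',cv2.resize(c,None,fx=4,fy=4,interpolation=2))
E
```

```text
8.2 [0.47391978 0.23665731 0.1897556 ] [-1.79948085e+02 -4.09289515e-03  1.15761209e+02] 0.026757560816842964
{'position': [0.443377549347671, 0.29980025304233465, 0.3524879710537], 'orientation': [-14.865328056636612, 0.031029779905106802, 25.738327770363664]}
inlet_nest 0.77 [327. 138.] (array([452.4, 305.7]), 27.1, array([60.1, 99.8]))
inlet_nest 0.58 [264. 253.] (array([439.8, 169.8]), -0.1, array([48.9, 85.5]))
(array([453.2, 305.2]), 27.2, array([33.3, 57.6]))
[326 143] [31 33 32]
```

View pics/w4c.png

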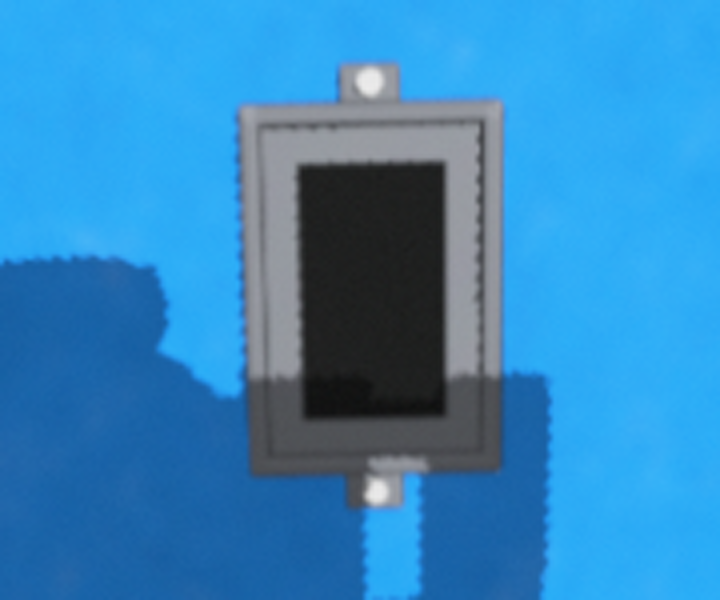

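The nest's dark pad is at (453, 305) mm with a yaw of 27° and measures 33x58 mm, the bezel's size as expected. I go there now.

```bash
python3 -c "
from h import *
print(move([.453,.3055,.06],[180,0,117.1]),move([.453,.3055,.0145]))"
```

```text
(array([0.367, 0.053, 0.65 ]), array([-0.   ,  0.   , -0.018])) (array([0.367, 0.053, 0.878]), array([0., 0., 0.]))
```

Call:
apply_moves --pt "0.18 0.03 0 0 0 -0.016 0" --pt "0.367 0.053 0.1 0 0 -0.016 0" --pt "0.367 0.053 0.3 0 0 -0.016 0" --pt "0.367 0.053 0.5 0 0 -0.016 0" --pt "0.367 0.053 0.65 0 0 -0.016 0" --pt "0.367 0.053 0.75 0 0 -0.016 0" --pt "0.367 0.053 0.82 0 0 -0.016 0" --pt "0.367 0.053 0.86 0 0 -0.016 0" --pt "0.367 0.053 0.875 0 0 -0.016 0" --pt "0.367 0.053 0.875 0 0 -0.016 0"

```text
time_s: 9.3
tool_pos: [0.4525, 0.3072, 0.0156]
tool_rot: [180.0, 0.0, 117.0]
force: [-0.7, 0.8, -0.5]
grip_width: 0.0267
grasp_force: 15.0
```

Call:
apply_moves --pt "0 0 0.006 0 0 0 0" --pt "0 0 0.009 0 0 0 0" --pt "0 0 0.009 0 0 0 0.45" --pt "0 0 0.009 0 0 0 0.6" --pt "0 0 0.009 0 0 0 0.6" --pt "0 0 0.009 0 0 0 0.6" --pt "0 0 0 0 0 0 0.6" --pt "0 0 -0.1 0 0 0 0.6" --pt "0 0 -0.3 0 0 0 0.6" --pt "0 0 -0.5 0 0 0 1" --pt "-0.1 0 -0.75 0 0 0 1" --pt "-0.3 0 -0.85 0 0 0 1" --pt "-0.3 0 -0.85 0 0 0 1" --pt "-0.3 0 -0.85 0 0 0 1"

```text
time_s: 10.7
tool_pos: [0.4801, 0.2528, 0.1857]
tool_rot: [179.9, 0.0, 116.9]
force: [-0.5, 1.1, -0.4]
grip_width: 0.0827
grasp_force: 0.0
```

```bash
python3 - <<'E'
from h import *
s=env.get_obs();print(s['time_s'],s['tool_pos'],s['tool_rot'],s['force'])
cal,im=snap('wrist','w5.png')
nests(cal,dict(mains_inlet=.01,inlet_nest=.01))
u=proj(cal,[.453,.305,.01]).round().astype(int);y=max(u[1]-75,0)
c=im[y:y+150,u[0]-90:u[0]+90,::-1];cv2.imwrite('pics/w5c.png',cv2.resize(c,None,fx=3,fy=3,interpolation=2))
plan([.585,-.19,.16],100)
E
```

```text
10.7 [0.48005367 0.25280302 0.18566612] [1.79937749e+02 3.90274219e-02 1.16896137e+02] [-0.50678644  1.07253358 -0.38523515]
mains_inlet 0.7 [314. 146.] (array([451.3, 309. ]), 26.9, array([34. , 55.6]))
inlet_nest 0.95 [260. 270.] (array([453.6, 178.9]), 28.7, array([59.8, 70.4]))
inlet_nest 0.86 [297. 151.] (array([451.8, 306. ]), 26.2, array([61.2, 99.1]))
inlet_nest 0.62 [573. 189.] (array([687.6, 390. ]), -55.6, array([ 77.6, 140.1]))
[-0.99, -0.24, 0.054] [-0.001, -0.0, 0.2] rows>=4.1
[-0.99, 0.061, 0.052] [0.0, 0.0, 0.0] rows>=4.0
[-0.276, 0.017, 0.015] [0.0, 0.0, 0.0] rows>=1.1
```

View pics/w5c.png

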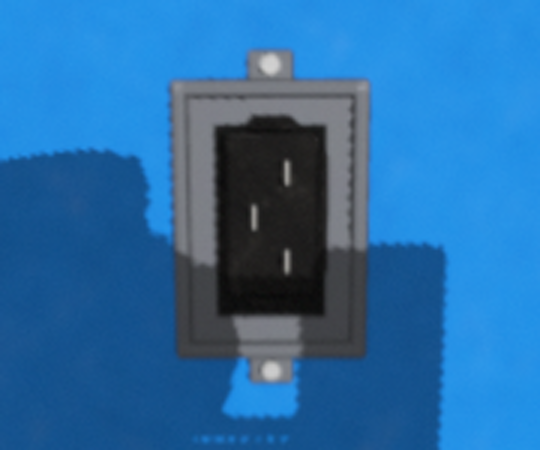

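The inlet sits flat and square inside the rim of its nest. Back to the stack for the filter.

Call:
apply_moves --pt "-0.25 -0.06 0 0 0 0.1 1" --pt "-0.5 -0.12 0 0 0 0.2 1" --pt "-0.75 -0.18 0 0 0 0.2 1" --pt "-0.99 -0.24 0 0 0 0.2 1"

```text
time_s: 11.25
tool_pos: [0.5251, 0.059, 0.1843]
tool_rot: [-179.9, -0.0, 100.0]
force: [1.6, -0.1, -0.3]
grip_width: 0.0871
grasp_force: 0.0
```

Call:
apply_moves --pt "-0.25 0.015 0 0 0 0 1" --pt "-0.5 0.03 0 0 0 0 1" --pt "-0.75 0.045 0 0 0 0 1" --pt "-0.99 0.061 0.05 0 0 0 1"

```text
time_s: 11.65
tool_pos: [0.5726, -0.1343, 0.1753]
tool_rot: [179.9, 0.0, 100.0]
force: [1.2, 0.1, 0.5]
grip_width: 0.087
grasp_force: 0.0
```

Call:
apply_moves --pt "-0.15 0.017 0.05 0 0 0 1" --pt "-0.276 0.017 0.1 0 0 0 1" --pt "-0.276 0.017 0.1 0 0 0 1" --pt "-0.276 0.017 0.1 0 0 0 1"

```text
time_s: 12.05
tool_pos: [0.5842, -0.1858, 0.1537]
tool_rot: [-179.9, -0.1, 99.9]
force: [-0.3, 1.4, 0.1]
grip_width: 0.0872
grasp_force: 0.0
```

```bash
python3 - <<'E'
from h import *
s=env.get_obs();print(s['time_s'],s['tool_pos'],s['tool_rot'],s['force'])
cal,im=snap('wrist','w6.png');print({k:np.array(v).tolist() for k,v in cal.items() if k in('position','orientation')})
nests(cal,dict(line_filter=.078,heat_sink=.052,base_plate=.028))
u=proj(cal,[.594,-.155,.06]).round().astype(int);y=max(u[1]-100,0);print(u[0]-80,y)
c=im[y:y+200,u[0]-80:u[0]+80,::-1];cv2.imwrite('pics/w6c.png',cv2.resize(c,None,fx=3,fy=3,interpolation=2))
E
```

```text
12.05 [ 0.58416317 -0.18583973  0.15372703] [-1.79899545e+02 -1.49998741e-01  9.99399756e+01] [-0.25521732  1.41154389  0.0695051 ]
{'position': [0.5722191219799634, -0.1171804975295375, 0.31662125733845353], 'orientation': [-14.718177862491661, 0.10135097143614316, 9.92174933827677]}
line_filter 0.71 [338. 199.] (array([ 592.7, -153.7]), 12.1, array([42.8, 71.7]))
heat_sink 0.58 [340. 148.] (array([ 589.9, -128.1]), -81.3, array([43.2, 50.9]))
base_plate 0.69 [333. 131.] (array([ 594.9, -155.4]), 6.9, array([ 61.4, 140.5]))
258 101
```

View pics/w6c.png

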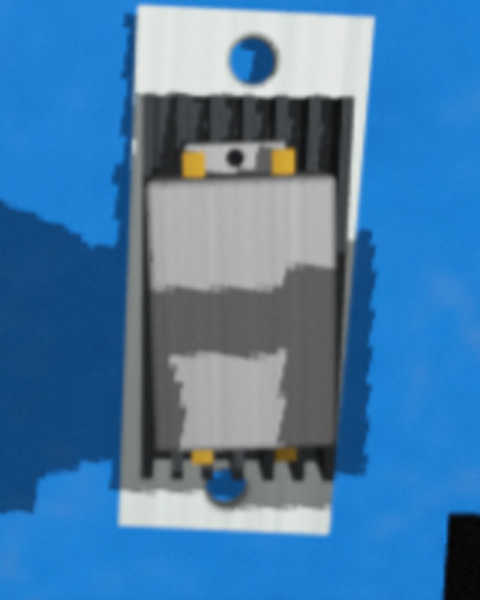

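```bash
cat >> h.py <<'E'
def corners(cal,pts,x0,y0,s,z):
    "TL TR BR BL of the crop -> centre, yaw, sizes"
    P=np.array([at_z(cal,(x0+(x+.5)/s-.5,y0+(y+.5)/s-.5),z)[:2] for x,y in pts])
    v=(P[0]+P[1]-P[2]-P[3])/2;w=(P[1]+P[2]-P[0]-P[3])/2
    print((P.mean(0)*1000).round(1),'yaw',np.degrees(np.arctan2(-v[0],v[1])).round(1),np.degrees(np.arctan2(w[1],w[0])).round(1),'size',(1000*np.linalg.norm([w,v],axis=1)).round(1))
E
python3 - <<'E'
from h import *
cal=viewer.get_calibration('wrist')
corners(cal,[(147,178),(335,175),(335,447),(150,452)],258,101,3,.078)
corners(cal,[(140,97),(353,97),(333,477),(142,477)],258,101,3,.052)
corners(cal,[(137,5),(375,15),(330,534),(119,525)],258,101,3,.028)
plan([.5935,-.1540,.057],101)
E
```

```text
[ 594.3 -155.4] yaw 11.2 11.3 size [42.2 62.5]
[ 595.7 -154.1] yaw 9.5 10.1 size [50.3 95.3]
[ 596.6 -154.9] yaw 7.4 7.6 size [ 60.9 141.5]
[0.146, 0.069, 0.493] [0.0, -0.0, -0.011] rows>=2.1
```

```bash
python3 -c "
from h import *
plan([.5943,-.1555,.057],101.3)"
```

```text
[0.138, 0.071, 0.493] [0.0, -0.0, -0.014] rows>=2.1
```

Call:
apply_moves --pt "0.138 0.071 0 0 0 -0.014 1" --pt "0.138 0.071 0.1 0 0 -0.014 1" --pt "0.138 0.071 0.3 0 0 -0.014 1" --pt "0.138 0.071 0.43 0 0 -0.014 1" --pt "0.138 0.071 0.485 0 0 -0.014 1" --pt "0.138 0.071 0.485 0 0 -0.014 0.3" --pt "0.138 0.071 0.485 0 0 -0.014 0" --pt "0.138 0.071 0.485 0 0 -0.014 0" --pt "0.138 0.071 0.485 0 0 -0.014 0" --pt "0.138 0.071 0.485 0 0 -0.014 0" --pt "0.138 0.071 0.485 0 0 -0.014 0" --pt "0.138 0.071 0.485 0 0 -0.014 0" --pt "0.138 0.071 0.485 0 0 -0.014 0" --pt "0.138 0.071 0.485 0 0 -0.014 0" --pt "0.138 0.071 0.485 0 0 -0.014 0" --grip_force 30

```text
time_s: 13.75
tool_pos: [0.5939, -0.1579, 0.0585]
tool_rot: [180.0, 0.0, 101.1]
force: [-0.3, -0.6, 3.2]
grip_width: 0.0416
grasp_force: 29.9
```

```bash
python3 -c "
from h import *
s=env.get_obs();print(s['tool_pos'],s['tool_rot'],s['grasp_force'],s['grip_width'])
p=s['tool_pos'];plan([.50,-.05,.2],75)"
```

```text
[ 0.59394181 -0.15787765  0.05847581] [1.79983824e+02 2.15925679e-02 1.01085649e+02] 29.942813515663147 0.04155709357525198
[0.619, -0.357, -0.708] [0.0, 0.0, 0.304] rows>=4.0
```

```bash
python3 -c "
from h import *
plan([.45,-.065,.19],74)"
```

```text
[0.594, -0.617, -0.658] [0.0, 0.0, 0.315] rows>=4.3
```

Call:
apply_moves --pt "0 0 -0.05 0 0 0 0" --pt "0 0 -0.15 0 0 0 0" --pt "0 0 -0.35 0 0 0.0 0" --pt "0.05 -0.05 -0.55 0 0 0.05 0" --pt "0.2 -0.2 -0.658 0 0 0.15 0" --pt "0.4 -0.4 -0.658 0 0 0.25 0" --pt "0.55 -0.57 -0.658 0 0 0.315 0" --pt "0.594 -0.617 -0.658 0 0 0.315 0" --pt "0.594 -0.617 -0.658 0 0 0.315 0" --pt "0.594 -0.617 -0.658 0 0 0.315 0"

```text
time_s: 14.75
tool_pos: [0.4503, -0.0653, 0.1903]
tool_rot: [179.9, 0.0, 74.0]
force: [1.1, -0.9, -1.7]
grip_width: 0.0418
grasp_force: 29.9
```

```bash
python3 - <<'E'
from h import *
s=env.get_obs();print(s['time_s'],s['tool_pos'],s['tool_rot'],s['grip_width'])
cal,im=snap('wrist','w7.png')
nests(cal,dict(filter_nest=.01,line_filter=.19))
print(pad(cal,im,(.444,0),.007))
cv2.imwrite('pics/w7c.png',im[:,:,::-1])
E
```

```text
14.75 [ 0.45034269 -0.06528853  0.19034055] [1.79893418e+02 4.30050315e-02 7.40278230e+01] 0.041757821249679014
filter_nest 0.74 [293. 149.] (array([444. ,   0.7]), -15.9, array([ 68. , 115.7]))
line_filter 0.63 [317. 272.] (array([454.5, -48.6]), 74.0, array([46.6, 47.5]))
(array([444.1,   0. ]), -16.1, array([41.1, 76.3]))
```

View pics/w7.png

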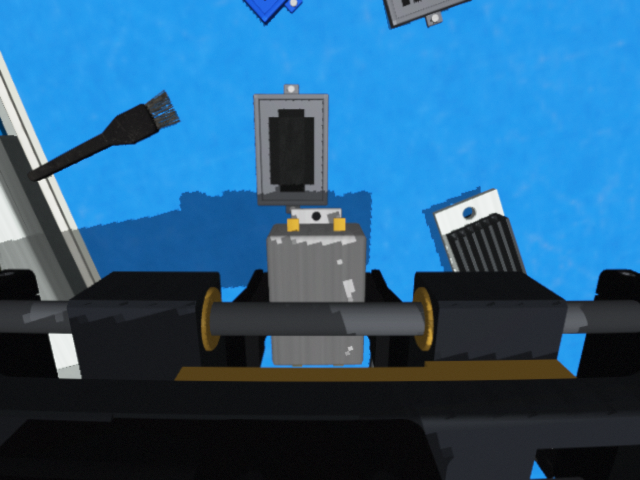

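The filter is held level, and the nest pad at (292,150) fits the 42x76 outline at (444, 0) mm, yaw -16°. I lower it in.

```bash
python3 -c "
from h import *
plan([.4435,-.0022,.014],73.9)"
```

```text
[0.293, -0.122, 0.879] [0.0, -0.001, 0.001] rows>=3.7
```

Call:
apply_moves --pt "0.15 -0.06 0 0 0 0 0" --pt "0.293 -0.122 0.1 0 0 0 0" --pt "0.293 -0.122 0.3 0 0 0 0" --pt "0.293 -0.122 0.5 0 0 0 0" --pt "0.293 -0.122 0.65 0 0 0 0" --pt "0.293 -0.122 0.76 0 0 0 0" --pt "0.293 -0.122 0.83 0 0 0 0" --pt "0.293 -0.122 0.865 0 0 0 0" --pt "0.293 -0.122 0.879 0 0 0 0" --pt "0.293 -0.122 0.879 0 0 0 0"

```text
time_s: 15.9
tool_pos: [0.443, -0.0019, 0.014]
tool_rot: [-180.0, -0.0, 74.0]
force: [-0.3, 0.2, -1.5]
grip_width: 0.0417
grasp_force: 29.9
```

Call:
apply_moves --pt "0 0 0.003 0 0 0 0" --pt "0 0 0.003 0 0 0 0" --pt "0 0 0.003 0 0 0 0.7" --pt "0 0 0.003 0 0 0 0.7" --pt "0 0 0.003 0 0 0 0.7" --pt "0 0 0.003 0 0 0 0.7" --pt "0 0 -0.02 0 0 0 0.7" --pt "0 0 -0.1 0 0 0 0.7" --pt "0 0 -0.3 0 0 0 0.8" --pt "0 0 -0.5 0 0 0 1" --pt "-0.1 0 -0.75 0 0 0 1" --pt "-0.3 0 -0.85 0 0 0 1" --pt "-0.3 0 -0.85 0 0 0 1" --pt "-0.3 0 -0.85 0 0 0 1"

```text
time_s: 17.3
tool_pos: [0.4261, -0.0602, 0.1846]
tool_rot: [179.9, 0.0, 73.9]
force: [0.2, 0.7, -0.6]
grip_width: 0.0865
grasp_force: 0.0
```

```bash
python3 - <<'E'
from h import *
s=env.get_obs();print(s['time_s'],s['tool_pos'],s['tool_rot'],s['force'])
cal,im=snap('wrist','w8.png')
nests(cal,dict(line_filter=.032,filter_nest=.01))
plan([.593,-.175,.14],100)
E
```

```text
17.3 [ 0.42613654 -0.06019553  0.18464185] [1.79904554e+02 8.21686138e-03 7.38767221e+01] [ 0.15102829  0.7218994  -0.6240155 ]
line_filter 0.56 [318. 148.] (array([442.6,   0.8]), -15.3, array([41.9, 70.5]))
filter_nest 0.72 [444.   7.] (array([583.9,  80.2]), 75.0, array([17.9, 62.4]))
filter_nest 0.57 [340. 139.] (array([4.441e+02, 3.000e-01]), -16.0, array([ 68.2, 116.2]))
[-0.332, 0.966, 0.213] [-0.001, -0.0, -0.301] rows>=4.2
```

View pics/w8.png

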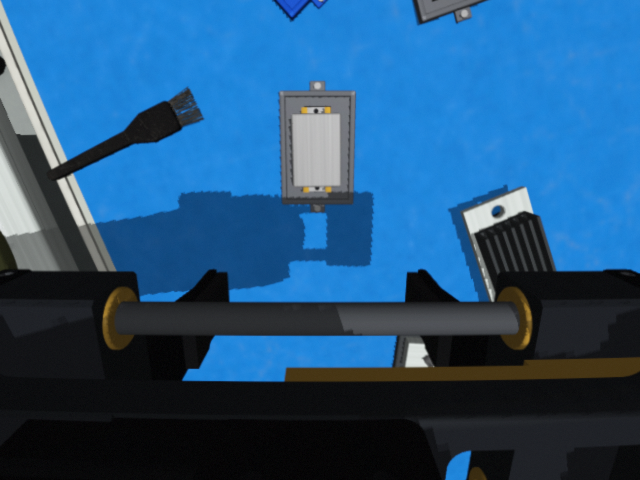

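The filter lies flat and square in its nest at (317,148). Next is the heat sink; its pose is measured, and I check it from near.

Call:
apply_moves --pt "-0.08 0.24 0 0 0 -0.1 1" --pt "-0.17 0.48 0 0 0 -0.2 1" --pt "-0.25 0.72 0.05 0 0 -0.3 1" --pt "-0.332 0.966 0.15 0 0 -0.301 1" --pt "-0.332 0.966 0.213 0 0 -0.301 1" --pt "-0.332 0.966 0.213 0 0 -0.301 1" --pt "-0.332 0.966 0.213 0 0 -0.301 1"

```text
time_s: 18.15
tool_pos: [0.5925, -0.1742, 0.1405]
tool_rot: [-179.9, -0.1, 100.0]
force: [-0.4, 0.1, 0.9]
grip_width: 0.0871
grasp_force: 0.0
```

```bash
python3 - <<'E'
from h import *
s=env.get_obs();print(s['time_s'],s['tool_pos'],s['tool_rot'],s['force'])
cal,im=snap('wrist','w9.png')
nests(cal,dict(heat_sink=.052,base_plate=.028))
plan([.5955,-.1545,.0325],99.7)
E
```

```text
18.15 [ 0.59250548 -0.17424076  0.14046237] [-1.79880477e+02 -1.39443687e-01  1.00014972e+02] [-0.36539957  0.14424136  0.88065174]
heat_sink 0.96 [324. 211.] (array([ 594.4, -154.1]), 8.9, array([49.7, 94.5]))
base_plate 0.56 [323. 145.] (array([ 594.8, -155.5]), 7.1, array([ 60.2, 140. ]))
[0.101, 0.028, 0.552] [0.001, 0.001, 0.003] rows>=2.2
```

Call:
apply_moves --pt "0.101 0.026 0 0 0 0.006 1" --pt "0.101 0.026 0.15 0 0 0.006 1" --pt "0.101 0.026 0.35 0 0 0.006 1" --pt "0.101 0.026 0.48 0 0 0.006 1" --pt "0.101 0.026 0.53 0 0 0.006 1" --pt "0.101 0.026 0.535 0 0 0.006 0.4" --pt "0.101 0.026 0.535 0 0 0.006 0" --pt "0.101 0.026 0.535 0 0 0.006 0" --pt "0.101 0.026 0.535 0 0 0.006 0" --pt "0.101 0.026 0.535 0 0 0.006 0" --pt "0.101 0.026 0.535 0 0 0.006 0" --pt "0.101 0.026 0.535 0 0 0.006 0" --pt "0.101 0.026 0.535 0 0 0.006 0" --grip_force 35

```text
time_s: 19.6
tool_pos: [0.5954, -0.1559, 0.035]
tool_rot: [180.0, 0.0, 99.4]
force: [-1.2, -0.5, 5.9]
grip_width: 0.0495
grasp_force: 35.0
```

```bash
python3 - <<'E'
from h import *
s=env.get_obs();print(s['time_s'],s['tool_pos'],s['tool_rot'],s['force'],s['grasp_force'],s['grip_width'])
plan([.594,.065,.18],93.1)
E
```

```text
19.6 [ 0.59542357 -0.15594408  0.03498681] [1.79969828e+02 3.21224162e-02 9.93638413e+01] [-1.15656682 -0.46783338  5.85466923] 34.9975723028183 0.04945681647163678
[0.99, 0.157, -0.659] [0.0, 0.0, 0.073] rows>=4.8
[0.102, 0.005, -0.067] [0.0, 0.0, 0.0] rows>=0.5
```

Call:
apply_moves --pt "0 0 -0.05 0 0 0 0" --pt "0 0 -0.15 0 0 0 0" --pt "0 0 -0.35 0 0 0 0" --pt "0.1 0.01 -0.55 0 0 0 0" --pt "0.3 0.05 -0.726 0 0 0.03 0" --pt "0.5 0.1 -0.726 0 0 0.073 0" --pt "0.75 0.12 -0.726 0 0 0.073 0" --pt "0.95 0.157 -0.726 0 0 0.073 0" --pt "0.99 0.157 -0.726 0 0 0.073 0" --pt "0.99 0.157 -0.726 0 0 0.073 0" --pt "0.99 0.157 -0.726 0 0 0.073 0"

```text
time_s: 20.7
tool_pos: [0.5937, 0.043, 0.1792]
tool_rot: [-180.0, 0.1, 93.0]
force: [-0.2, -0.6, -2.2]
grip_width: 0.0494
grasp_force: 35.0
```

```bash
python3 - <<'E'
from h import *
s=env.get_obs();print(s['time_s'],s['tool_pos'],s['tool_rot'],s['grip_width'])
cal,im=snap('wrist','w10.png')
nests(cal,dict(sink_nest=.01))
# strips
u=proj(cal,[.5935,.141,.007]).round().astype(int);print(u)
m=(im.max(2)<60).astype(np.uint8);n,l,st,ce=cv2.connectedComponentsWithStats(m)
P=[]
for i in range(1,n):
    if st[i,4]>60 and np.linalg.norm(ce[i]-u)<45: print(st[i],ce[i].round(),pose(cal,l==i,.007)); P.append(l==i)
if P: print(pose(cal,cv2.morphologyEx(np.any(P,0).astype(np.uint8),cv2.MORPH_CLOSE,np.ones((9,9))),.007))
y=max(u[1]-100,0);cv2.imwrite('pics/w10c.png',cv2.resize(im[y:y+200,u[0]-130:u[0]+130,::-1],None,fx=3,fy=3,interpolation=2))
E
```

```text
20.7 [0.59374977 0.04299005 0.17917365] [-1.79956195e+02  7.74692894e-02  9.30246413e+01] 0.04943538805970177
sink_nest 0.75 [324. 105.] (array([594.1, 141.4]), 2.9, array([ 76.6, 135.8]))
[323 109]
[297  52   7 112 688] [300. 107.] (array([573.4, 140.1]), 2.5, array([ 5.3, 93.9]))
[309  52   7 112 727] [312. 107.] (array([583.9, 140.6]), 2.9, array([ 5.5, 93.9]))
[321  52   7 112 730] [324. 105.] (array([594.6, 141.2]), 3.2, array([ 5.3, 93.9]))
[332  52   8 112 717] [336. 106.] (array([604.9, 141.7]), 2.9, array([ 5.7, 93.9]))
[344  52   8 112 719] [348. 106.] (array([615.4, 142.3]), 3.0, array([ 5.8, 93.9]))
(array([594.6, 141.2]), 3.0, array([47.6, 93.9]))
```

The five strips agree: centre (594.5, 141) mm, yaw 3°, length 94 mm.

```bash
python3 -c "
from h import *
plan([.5945,.1394,.0145],93)"
```

```text
[0.487, 0.028, 0.823] [-0.0, 0.001, -0.001] rows>=3.8
```

Call:
apply_moves --pt "0.2 0.01 0 0 0 0 0" --pt "0.4 0.028 0 0 0 0 0" --pt "0.487 0.028 0.1 0 0 0 0" --pt "0.487 0.028 0.3 0 0 0 0" --pt "0.487 0.028 0.5 0 0 0 0" --pt "0.487 0.028 0.65 0 0 0 0" --pt "0.487 0.028 0.75 0 0 0 0" --pt "0.487 0.028 0.8 0 0 0 0" --pt "0.487 0.028 0.82 0 0 0 0" --pt "0.487 0.028 0.823 0 0 0 0" --pt "0.487 0.028 0.823 0 0 0 0"

```text
time_s: 21.9
tool_pos: [0.5952, 0.1422, 0.0162]
tool_rot: [179.9, -0.0, 93.1]
force: [0.9, 1.0, -2.0]
grip_width: 0.0494
grasp_force: 35.0
```

Call:
apply_moves --pt "-0.01 0 0.005 0 0 0 0" --pt "-0.01 0 0.01 0 0 0 0" --pt "-0.01 0 0.012 0 0 0 0" --pt "-0.01 0 0.012 0 0 0 0.8" --pt "-0.01 0 0.012 0 0 0 0.8" --pt "-0.01 0 0.012 0 0 0 0.8" --pt "-0.01 0 0.012 0 0 0 0.8" --pt "-0.01 0 -0.02 0 0 0 0.8" --pt "0 0 -0.1 0 0 0 0.8" --pt "0 0 -0.3 0 0 0 0.8" --pt "0 0 -0.5 0 0 0 1" --pt "-0.1 0 -0.75 0 0 0 1" --pt "-0.4 0 -0.8 0 0 0 1" --pt "-0.45 0 -0.8 0 0 0 1" --pt "-0.45 0 -0.8 0 0 0 1"

```text
time_s: 23.4
tool_pos: [0.6005, 0.0469, 0.1774]
tool_rot: [179.8, 0.2, 92.7]
force: [0.5, -0.0, -0.9]
grip_width: 0.0867
grasp_force: 0.0
```

```bash
python3 - <<'E'
from h import *
s=env.get_obs();print(s['time_s'],s['tool_pos'],s['tool_rot'],s['force'])
cal,im=snap('wrist','w11.png')
nests(cal,dict(heat_sink=.03,sink_nest=.01))
u=proj(cal,[.5945,.141,.01]).round().astype(int);y=max(u[1]-100,0)
cv2.imwrite('pics/w11c.png',cv2.resize(im[y:y+200,u[0]-100:u[0]+100,::-1],None,fx=2.5,fy=2.5,interpolation=2))
plan([.593,-.195,.13],97.5)
E
```

```text
23.4 [0.60047685 0.04690516 0.17736364] [179.81067551   0.18871096  92.67517865] [ 0.53112843 -0.03422593 -0.85488034]
heat_sink 0.69 [313. 110.] (array([594.1, 141.3]), 2.7, array([50.2, 94.9]))
sink_nest 0.76 [344. 104.] (array([594.3, 141.4]), 3.0, array([ 76.1, 136.3]))
[-0.99, -0.078, 0.182] [0.001, -0.001, -0.051] rows>=4.0
[-0.248, -0.039, 0.046] [0.0, 0.0, 0.0] rows>=1.0
```

View pics/w11c.png

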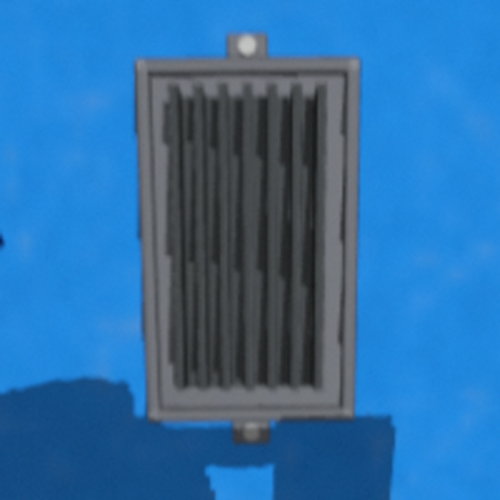

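The heat sink sits centred in its nest. Now the plate: I look at it from near and find the holes.

Call:
apply_moves --pt "-0.25 -0.02 0 0 0 -0.02 1" --pt "-0.5 -0.04 0 0 0 -0.051 1" --pt "-0.75 -0.06 0.05 0 0 -0.051 1" --pt "-0.99 -0.078 0.182 0 0 -0.051 1"

```text
time_s: 23.95
tool_pos: [0.5961, -0.1411, 0.1436]
tool_rot: [179.7, 0.1, 97.6]
force: [0.1, 0.2, 0.5]
grip_width: 0.0869
grasp_force: 0.0
```

Call:
apply_moves --pt "-0.248 -0.039 0.046 0 0 0 1" --pt "-0.248 -0.039 0.046 0 0 0 1" --pt "-0.248 -0.039 0.046 0 0 0 1" --pt "-0.248 -0.039 0.046 0 0 0 1" --pt "-0.248 -0.039 0.046 0 0 0 1"

```text
time_s: 24.45
tool_pos: [0.5939, -0.1877, 0.133]
tool_rot: [179.9, -0.0, 97.7]
force: [0.0, -0.0, -0.1]
grip_width: 0.0869
grasp_force: 0.0
```

```bash
cat >> h.py <<'E'
def plate(cal,im,g,z,thr=100):
    "holes of the light plate: blue/dark blobs near the guesses g, on plane z"
    out=[]
    hsv=cv2.cvtColor(im,cv2.COLOR_RGB2HSV)
    light=((hsv[:,:,1]<thr)&(hsv[:,:,2]>60)).astype(np.uint8)
    c,h=cv2.findContours(light,cv2.RETR_CCOMP,cv2.CHAIN_APPROX_NONE)
    for p in g:
        u=proj(cal,[*p,z])
        best=[x for x,hh in zip(c,h[0]) if hh[3]>=0 and cv2.contourArea(x)>40 and np.linalg.norm(x[:,0].mean(0)-u)<25]
        for x in best:
            (a,b),(w,hh),_=cv2.minAreaRect(x)
            M=cv2.moments(x);q=np.array([M['m10'],M['m01']])/M['m00'];out.append(q)
            print('hole px',q.round(1),'size',round(w,1),round(hh,1),'->',(at_z(cal,q,z)*1000).round(1))
    return out
E
python3 - <<'E'
from h import *
s=env.get_obs();print(s['time_s'],s['tool_pos'],s['tool_rot'],s['force'])
cal,im=snap('wrist','w12b.png')
nests(cal,dict(base_plate=.028))
plate(cal,im,[(.588,-.0975),(.603,-.2128)],.028)
plan([.595,-.155,.008],97.2)
E
```

```text
24.45 [ 0.59393321 -0.18773257  0.13298248] [ 1.79932846e+02 -3.19769745e-02  9.77256318e+01] [ 0.04376943 -0.03262475 -0.11457117]
base_plate 0.79 [322. 184.] (array([ 594.8, -155.5]), 7.1, array([ 61.4, 141.4]))
hole px [325.  113.9] size 17.0 17.0 -> [587.6 -98.2  28. ]
hole px [322.8 266.4] size 13.4 13.4 -> [ 601.9 -211.8   28. ]
[0.166, 0.029, 0.625] [0.001, 0.0, 0.005] rows>=2.6
```

Call:
apply_moves --pt "0.1 0.029 0 0 0 0.005 1" --pt "0.165 0.029 0.15 0 0 0.005 1" --pt "0.165 0.029 0.35 0 0 0.005 1" --pt "0.165 0.029 0.5 0 0 0.005 1" --pt "0.165 0.029 0.58 0 0 0.005 1" --pt "0.165 0.029 0.615 0 0 0.005 1" --pt "0.165 0.029 0.62 0 0 0.005 0.5" --pt "0.165 0.029 0.62 0 0 0.005 0" --pt "0.165 0.029 0.62 0 0 0.005 0" --pt "0.165 0.029 0.62 0 0 0.005 0" --pt "0.165 0.029 0.62 0 0 0.005 0" --pt "0.165 0.029 0.62 0 0 0.005 0" --pt "0.165 0.029 0.62 0 0 0.005 0" --grip_force 40

```text
time_s: 25.85
tool_pos: [0.5953, -0.1576, 0.0094]
tool_rot: [179.9, 0.1, 97.0]
force: [-0.8, 0.8, 6.6]
grip_width: 0.0592
grasp_force: 40.0
```

```bash
python3 - <<'E'
from h import *
s=env.get_obs();print(s['time_s'],s['tool_pos'],s['tool_rot'],s['force'],s['grasp_force'],s['grip_width'])
E
```

```text
25.85 [ 0.59526489 -0.15762088  0.00943016] [1.79909916e+02 5.58861372e-02 9.70426900e+01] [-0.80863341  0.76762936  6.56975765] 40.00053942203522 0.05919765269935555
```

```bash
python3 - <<'E'
from h import *
plan([.552,-.388,.25],70.4)
E
```

```text
[-0.92, -0.292, -0.99] [0.001, 0.0, 0.31] rows>=5.5
[-0.204, 0.032, -0.212] [0.0, 0.0, 0.0] rows>=1.2
```

Call:
apply_moves --pt "0 0 -0.05 0 0 0 0" --pt "0 0 -0.15 0 0 0 0" --pt "0 0 -0.3 0 0 0 0" --pt "0 0 -0.5 0 0 0 0" --pt "0 0 -0.75 0 0 0.03 0" --pt "-0.15 -0.05 -0.99 0 0 0.1 0" --pt "-0.35 -0.1 -0.99 0 0 0.18 0" --pt "-0.6 -0.2 -0.99 0 0 0.26 0" --pt "-0.8 -0.292 -0.99 0 0 0.31 0" --pt "-0.92 -0.292 -0.99 0 0 0.31 0"

```text
time_s: 26.85
tool_pos: [0.5544, -0.3537, 0.2059]
tool_rot: [-179.8, 0.2, 69.9]
force: [-0.4, -0.4, -2.3]
grip_width: 0.0596
grasp_force: 40.0
```

Call:
apply_moves --pt "-0.15 0.032 -0.15 0 0 0 0" --pt "-0.204 0.032 -0.212 0 0 0 0" --pt "-0.204 0.032 -0.212 0 0 0 0" --pt "-0.204 0.032 -0.212 0 0 0 0" --pt "-0.204 0.032 -0.212 0 0 0 0"

```text
time_s: 27.35
tool_pos: [0.5519, -0.3847, 0.2475]
tool_rot: [-179.9, -0.1, 70.6]
force: [0.0, 1.3, -2.0]
grip_width: 0.0593
grasp_force: 40.0
```

```bash
python3 - <<'E'
from h import *
s=env.get_obs();print(s['time_s'],s['tool_pos'],s['tool_rot'],s['grip_width'])
cal,im=snap('wrist','w13.png');print({k:np.array(v).tolist() for k,v in cal.items() if k in('position','orientation')})
nests(cal,dict(pin_fixture=.012,base_plate=.269))
a=im[:300,:,::-1]
u=proj(cal,[.473,-.285,.03]).round().astype(int);print(u)
x0=max(u[0]-75,0);y0=max(u[1]-110,0);print(x0,y0)
c=np.zeros((600,800,3),np.uint8);q=cv2.resize(im[y0:y0+200,x0:x0+150,::-1],None,fx=3,fy=3,interpolation=2);c[:q.shape[0],:q.shape[1]]=q
b=cv2.resize(im[:,:,::-1],None,fx=.54,fy=.54,interpolation=3);c[:b.shape[0],455:800]=b[:,:345];cv2.imwrite('pics/w13c.png',c)
E
```

```text
27.35 [ 0.55187623 -0.38467525  0.24749346] [-1.79884258e+02 -9.83304386e-02  7.06039906e+01] 0.05929195441550542
{'position': [0.5752603893508356, -0.3189876167463845, 0.41035167323298194], 'orientation': [-14.776575110337145, 0.14578053421403922, -19.421170827499072]}
pin_fixture 0.57 [220. 135.] (array([ 476.3, -286.3]), -20.5, array([ 57.5, 162.8]))
base_plate 0.56 [317. 231.] (array([ 564.1, -348.9]), -19.2, array([59.2, 68.3]))
[213 145]
138 35
```

View pics/w13c.png

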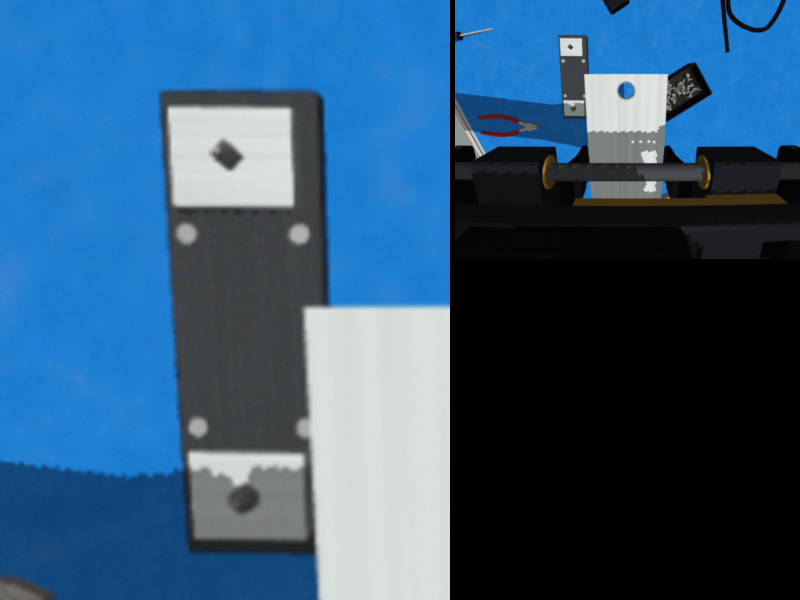

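The crop shows the fixture with its diamond pin at (227,155) and its round pin at (243,498), each on a light rest. In the full view, the held plate's front hole is at about (318,167). I work out both now.

```bash
python3 - <<'E'
from h import *
cal=viewer.get_calibration('wrist');im=cv2.imread('pics/w13.png')[:,:,::-1].copy()
s=env.get_obs();tp=np.array(s['tool_pos'])
k=(138,35,3)
corners(cal,[(168,107),(293,107),(293,206),(173,206)],*k,.023)
corners(cal,[(188,452),(304,452),(308,539),(193,540)],*k,.023)
f=lambda x,y:(138+(x+.5)/3-.5,35+(y+.5)/3-.5)
for p in [(227,155),(243,498)]: print('pin',[(at_z(cal,f(*p),z)[:2]*1000).round(1).tolist() for z in(.023,.0315,.04)])
zt=tp[2]+.0186
T=R.from_euler('xyz',s['tool_rot'],degrees=True)
g=tp+T.apply([.060,0,0])
for q in plate(cal,im,[g[:2]],zt): print('hole in tool frame',(T.inv().apply(at_z(cal,q,zt)-tp)*1000).round(1))
# front corners of plate
for m in masks_of('wrist','base_plate')[:1]:
    P=np.array([T.inv().apply(at_z(cal,(x,y),zt)-tp) for y,x in zip(*np.where(m['pixels'])) if y<240])*1000
    print('front x',np.percentile(P[:,0],99.7).round(1))
    for a,b in((35,45),(60,70)):
        Q=P[(P[:,0]>a)&(P[:,0]<b)];print(Q[:,1].min().round(1),Q[:,1].max().round(1))
E
```

```text
[ 495.  -233.5] yaw -21.5 -20.0 size [41.8 31.7]
[ 454.8 -342.3] yaw -20.4 -19.3 size [42.3 32.1]
pin [[493.8, -232.4], [495.6, -234.3], [497.4, -236.2]]
pin [[452.7, -342.2], [455.4, -341.8], [458.1, -341.3]]
hole px [316.6 167. ] size 29.7 29.7 -> [ 571.6 -328.9  266.5]
hole in tool frame [ 60.3  -0.2 -18.6]
front x 71.9
-30.5 29.7
-30.3 29.7
```

```bash
python3 - <<'E'
from h import *
plan([.4745,-.2901,.2475],69.6)
E
```

```text
[0.325, -0.524, 0.004] [-0.001, -0.0, 0.011] rows>=2.5
```

Call:
apply_moves --pt "0.11 -0.18 0 -0.001 0 0.011 0" --pt "0.22 -0.35 0 -0.001 0 0.011 0" --pt "0.325 -0.524 0.0 -0.001 0 0.011 0" --pt "0.325 -0.524 0.1 -0.001 0 0.011 0" --pt "0.325 -0.524 0.3 -0.001 0 0.011 0" --pt "0.325 -0.524 0.5 -0.001 0 0.011 0" --pt "0.325 -0.524 0.7 -0.001 0 0.011 0" --pt "0.325 -0.524 0.87 -0.001 0 0.011 0" --pt "0.325 -0.524 0.97 -0.001 0 0.011 0" --pt "0.325 -0.524 0.99 -0.001 0 0.011 0" --pt "0.325 -0.524 0.99 -0.001 0 0.011 0" --pt "0.325 -0.524 0.99 -0.001 0 0.011 0" --pt "0.325 -0.524 0.99 -0.001 0 0.011 0"

```text
time_s: 28.85
tool_pos: [0.4756, -0.292, 0.0525]
tool_rot: [179.7, 0.1, 69.5]
force: [-0.1, -0.1, -2.1]
grip_width: 0.0595
grasp_force: 40.0
```

```bash
python3 - <<'E'
from h import *
s=env.get_obs();print(s['time_s'],s['tool_pos'],s['tool_rot'],s['force'])
plan([.4745,-.2901,.035],69.6)
E
```

```text
28.85 [ 0.47564619 -0.29199352  0.05247636] [1.79741542e+02 5.22181829e-02 6.94612255e+01] [-0.06346794 -0.11177103 -2.07607703]
[0.007, -0.009, 0.087] [0.003, 0.001, -0.002] rows>=0.4
```

Call:
apply_moves --pt "0.007 -0.009 0.03 0.003 0.001 0 0" --pt "0.007 -0.009 0.06 0.003 0.001 0 0" --pt "0.007 -0.009 0.077 0.003 0.001 0 0" --pt "0.007 -0.009 0.077 0.003 0.001 0 0" --pt "0.007 -0.009 0.077 0.003 0.001 0 0"

```text
time_s: 29.35
tool_pos: [0.4732, -0.2893, 0.0351]
tool_rot: [-179.8, -0.1, 69.5]
force: [-0.3, 0.5, -3.0]
grip_width: 0.0594
grasp_force: 40.0
```

```bash
python3 - <<'E'
from h import *
s=env.get_obs();tp=np.array(s['tool_pos']);print(s['time_s'],tp,s['tool_rot'],s['force'])
cal,im=snap('wrist','w14.png');print(cal['position'])
T=R.from_euler('xyz',s['tool_rot'],degrees=True);zt=tp[2]+.0186
g=tp+T.apply([.060,0,0]);u=proj(cal,[*g[:2],zt]).round().astype(int);print(u)
plate(cal,im,[g[:2]],zt)
print('expected tip px',proj(cal,[.4953,-.2339,.04]).round(1))
x0,y0=u[0]-30,u[1]-30;print(x0,y0)
cv2.imwrite('pics/w14c.png',cv2.resize(im[y0:y0+60,x0:x0+60,::-1],None,fx=9,fy=9,interpolation=2))
E
```

```text
29.35 [ 0.47318832 -0.28933512  0.03513216] [-1.79806914e+02 -8.87820736e-02  6.94631318e+01] [-0.2784796   0.49060303 -3.00591157]
[ 0.49810687 -0.22417456  0.19795007]
[317 168]
expected tip px [320.  166.4]
287 138
```

View pics/w14c.png

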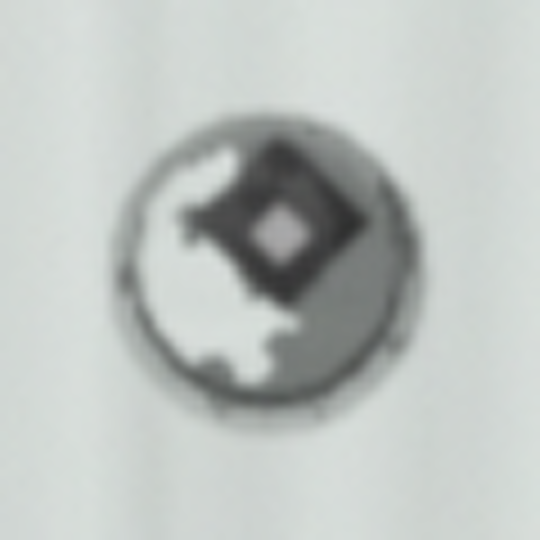

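The front hole frames the diamond pin's tip at crop (281,233), while the hole's centre is at (268,273), so a few millimetres of correction are left.

```bash
python3 - <<'E'
from h import *
cal=viewer.get_calibration('wrist');s=env.get_obs();tp=np.array(s['tool_pos']);print(tp,s['tool_rot'])
T=R.from_euler('xyz',s['tool_rot'],degrees=True)
f=lambda x,y:(287+(x+.5)/9-.5,138+(y+.5)/9-.5)
tip=at_z(cal,f(281,233),.040);hole=at_z(cal,f(268,273),tp[2]+.0186);hb=at_z(cal,f(271,266),tp[2]+.0106)
print(tip*1e3,hole*1e3,hb*1e3)
for h in(hole,hb): print('shift tool mm',(T.inv().apply([*(tip-h)[:2],0])*1000).round(2))
E
```

```text
[ 0.47334215 -0.28945231  0.03531706] [-1.79829707e+02 -8.45167250e-02  6.94603837e+01]
[ 494.98869108 -232.47352626   40.        ] [ 494.12913209 -233.1700441    53.91706187] [ 494.14580803 -233.4146057    45.91706187]
shift tool mm [ 0.95  0.56 -0.  ]
shift tool mm [1.18 0.46 0.  ]
```

Call:
apply_moves --pt "0.005 0.003 0.0 0 0 -0.001 0" --pt "0.005 0.003 0.02 0 0 -0.001 0" --pt "0.005 0.003 0.035 0 0 -0.001 0" --pt "0.005 0.003 0.05 0 0 -0.001 0" --pt "0.005 0.003 0.06 0 0 -0.001 0" --pt "0.005 0.003 0.06 0 0 -0.001 0" --pt "0.005 0.003 0.06 0 0 -0.001 0"

```text
time_s: 30.1
tool_pos: [0.4742, -0.2887, 0.0233]
tool_rot: [-179.8, -0.1, 69.5]
force: [-0.9, -0.7, -2.2]
grip_width: 0.0592
grasp_force: 40.0
```

Call:
apply_moves --pt "0 0 0.01 0 0 0 0" --pt "0 0 0.02 0 0 0 0" --pt "0 0 0.03 0 0 0 0" --pt "0 0 0.04 0 0 0 0" --pt "0 0 0.045 0 0 0 0" --pt "0 0 0.048 0 0 0 0" --pt "0 0 0.048 0 0 0 0"

```text
time_s: 30.8
tool_pos: [0.4741, -0.2886, 0.0136]
tool_rot: [-179.8, -0.1, 69.5]
force: [-0.5, 0.0, -3.4]
grip_width: 0.0594
grasp_force: 40.0
```

Call:
apply_moves --pt "0 0 0.003 0 0 0 0" --pt "0 0 0.006 0 0 0 0" --pt "0 0 0.006 0 0 0 0"

```text
time_s: 31.1
tool_pos: [0.4743, -0.2887, 0.0126]
tool_rot: [-179.8, -0.1, 69.6]
force: [0.1, -0.4, -2.1]
grip_width: 0.0597
grasp_force: 40.0
```

Call:
apply_moves --pt "0 0 0.002 0 0 0 0" --pt "0 0 0.002 0 0 0 0.85" --pt "0 0 0.002 0 0 0 0.9" --pt "0 0 0.002 0 0 0 0.9" --pt "0 0 0.002 0 0 0 0.9" --pt "0 0 0.002 0 0 0 0.9" --pt "0 0 -0.05 0 0 0 0.9" --pt "0 0 -0.15 0 0 0 0.9" --pt "0 0 -0.35 0 0 0 0.9" --pt "0 0 -0.6 0 0 0 0.9" --pt "-0.1 0 -0.75 0 0 0 1" --pt "-0.3 0 -0.75 0 0 0 1" --pt "-0.3 0 -0.75 0 0 0 1" --pt "-0.3 0 -0.75 0 0 0 1"

```text
time_s: 32.5
tool_pos: [0.4529, -0.3462, 0.163]
tool_rot: [-179.8, -0.1, 69.4]
force: [0.2, 0.0, -0.6]
grip_width: 0.0866
grasp_force: 0.0
```

```bash
python3 - <<'E'
from h import *
s=env.get_obs();tp=np.array(s['tool_pos']);print(s['time_s'],tp,s['force'])
cal,im=snap('wrist','w15.png')
nests(cal,dict(base_plate=.031))
c1,im1=snap('top','top1.png')
nests(c1,dict(mains_inlet=.03,line_filter=.03,heat_sink=.03,base_plate=.031,multimeter=.04,screw_bin=.045),'top')
u=proj(cal,[.475,-.288,.03]).round().astype(int);x0=max(u[0]-75,0);y0=max(u[1]-110,0);print(u,x0,y0)
c=np.zeros((600,800,3),np.uint8)
q=cv2.resize(im[y0:y0+220,x0:x0+150,::-1],None,fx=2.7,fy=2.7,interpolation=2)[:600];c[:q.shape[0],:q.shape[1]]=q
b=im1[150:320,130:500,::-1];b=cv2.resize(b,None,fx=1.05,fy=1.05);c[:b.shape[0],410:410+b.shape[1]]=b[:,:390];cv2.imwrite('pics/w15c.png',c)
E
```

```text
32.5 [ 0.45285085 -0.34618402  0.16298899] [ 0.1933937   0.02451119 -0.56217256]
base_plate 0.56 [317. 143.] (array([ 474.5, -285.8]), -20.0, array([ 61.8, 140.8]))
mains_inlet 0.68 [387. 260.] (array([ 499., -215.]), 69.4, array([12.3, 50.2]))
mains_inlet 0.25 [305. 286.] (array([443.3,  -2.2]), -14.1, array([43. , 73.8]))
line_filter 0.66 [305. 286.] (array([442.3,  -1.4]), -16.5, array([42.1, 75. ]))
heat_sink 0.65 [254. 228.] (array([592.6, 139. ]), 2.6, array([52.5, 96.7]))
heat_sink 0.49 [155. 197.] (array([685.5, 389.6]), -54.2, array([ 71.4, 143.4]))
base_plate 0.82 [415. 268.] (array([ 475.2, -288.2]), -20.1, array([ 62.5, 141.6]))
base_plate 0.35 [389. 261.] (array([ 499.6, -214. ]), 71.2, array([14.4, 54.3]))
multimeter 0.7 [155. 198.] (array([685.8, 387. ]), -55.2, array([ 71.8, 145. ]))
screw_bin 0.84 [449. 200.] (array([ 658.2, -376.7]), -75.2, array([ 80.1, 104.6]))
screw_bin 0.45 [416. 268.] (array([ 473.2, -284.9]), -20.7, array([ 63.3, 140.1]))
screw_bin 0.43 [309. 278.] (array([444.8,  -1.9]), -19.1, array([ 71.7, 115.5]))
[318 152] 243 42
```

View pics/w15c.png

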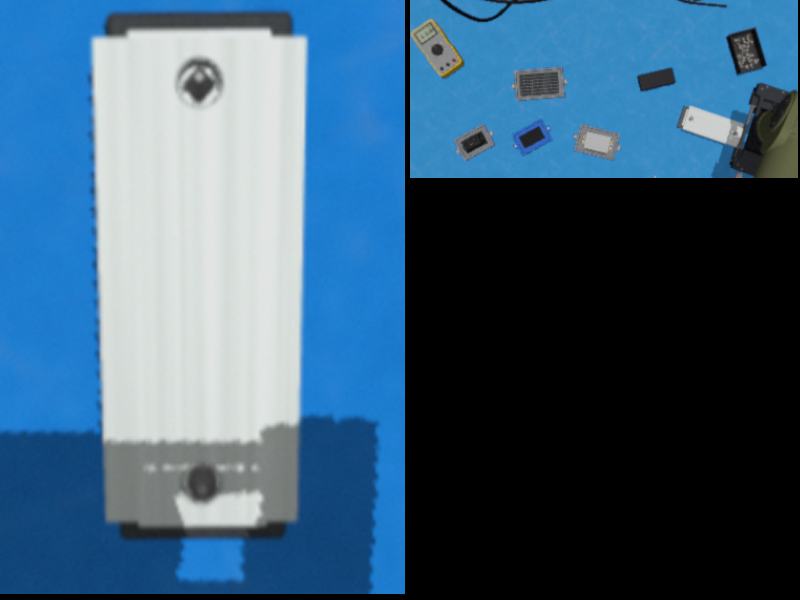

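The last picture shows both pins through the plate's holes (200,82 and 203,483), with the plate square on the rests. The three parts are in their nests, and the multimeter and bin have not moved. I hand in.

```bash
python3 -c "
from h import *
print(env.sign_off())"
```

```text
the job is handed in; nothing more can be done
None
```

I handed in the finished job at about 33 s: the inlet, filter and heat sink lie in their own nests, and the base plate is on both pins of the fixture. The multimeter and screw bin have not moved.

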